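# Hang the hub spanner and close the tool chest

## Robot

A 6-joint arm with a two-finger parallel gripper is mounted at the origin on the work surface. World frame = base frame: x ahead of the robot, y to its left, z up, the work surface at z = 0. Lengths are in m, angles in degrees, forces in N, time in s.
With the tool pointing down it reaches from about 0.375 to 0.9 m from the base axis. Payload 3.1 kg.
Tool frame: the origin (TCP) lies at the very end of the fingers, on their centre line; the grasp point (between the pads) lies 19 mm behind it; z points along the fingers, y is the line along which they close (so a half turn about z gives the same grasp; the last joint's range is limited). The gripper opens to 87 mm and grips with 3 to 60 N. Pads are 19 mm wide; open, the fingers measure 117 mm over their backs; the gripper's body (75 mm by 190 mm) begins 51 mm behind the grasp point.
Start: joints at [-75.487, 30.224, 82.088, -0, 67.689, -10.227], TCP at [0.262, -0.568, 0.223] pointing down, gripper open.
Joint ranges: [-176.69, 176.69], [-43.24, 126.21], [12.49, 139.97], [-82, 262], [0, 151.66], [-163.58, 163.58]. Speed limits (degrees/s): [159.86, 159.86, 180, 180, 180, 180].

## Interface

Orientations are given as a 3x3 rotation matrix whose columns are the frame's x, y, z axes.
In Python, from rig import bot, imaging gives the robot as it stands.
- The arm moves only by the tool drive_tool, never from a script. Its argument "deltas" is text: rows parted by semicolons, each of 5 numbers parted by spaces: the finger opening in mm, from 0 to 87, then the shift along the world's x, y, z in mm, then the turn about the world's z in rad. In form: jaw dx dy dz twist; .... A call has 1 to 12 rows; each row is the pose to reach, as a shift and turn from the pose commanded when the call began; what a row does not reach only later rows make up. A row lasts 1/10 s, in which the tool goes at most 50 mm and 8.59 degrees, less where a joint would pass 70% of its speed; a pose out of reach is approached as far as the arm can. A call with a gripper value outside its range is refused whole. The fingers move at their own pace and stop on an object; the grip force is fixed at half the most. Time passes only in rows, so rows that repeat a pose let the fingers close. It gives the time, the measured TCP pose, the force, the opening and the grip force at its end, in the units of the state.
- bot.read_state(): the state, without advancing time (a new reading comes with each control period).
- imaging.capture(name): name is "scene" or "top" or "wrist"; returns the picture (384x512x3 uint8, red, green, blue); there is no depth.
- imaging.camera_model(name): a dict with "fx", "fy", "cx", "cy" (pixels), "T" (4x4, takes a point from camera to world coordinates). Camera axes: x right, y down, z forward; pixel columns grow to the right and rows downward; lengths in m; the calibration is good to about 2 mm. A picture is of the moment at which its call begins: read the wrist's pose just before it. camera_model takes no time and is no camera call; for the wrist camera it gives the pose at the moment of the call.
- bot.hand_in(): hands the job in; it is judged then, once.
The state is a dict: "time_s": time; "joint_positions": joint angles; "qvel": joint speeds; "tau": joint torques, N m; "position": TCP position; "tcp_rot": TCP orientation; "force": force on the tool from outside, world axes, zero at the start; "moment": the same for the moment, N m; "opening": opening from 0.0 (shut) to 1.0 (fully open); "grasp_force": force on a finger pad.
Only numpy, scipy, OpenCV 4.12 (cv2) and the standard library are available. Lean on these libraries where they do the work, as an engineer would, in place of code of your own. Each camera call takes 0.05 s, during which the arm holds its last target. There are 200 camera calls.

## Task

Hang the gold spanner by its eye on the yellow peg inside the open orange tool chest, so that it lies flat on that peg's sloping grey rack, and let go of it. Then press the white knee of the locked lid stay until the stay folds, and lower the lid gently until it is fully closed. Leave the steel spanner hanging on the blue peg and the other things on the bench where they are.

Things in the scene. Friction and masses are not known exactly. Their poses are not given: they have to be found in the camera images.
- gold_spanner_mid (a point): Gold flat hub spanner with a black grip, lying on the bench, 0.16 kg. Point: centre of the grip, half-way up (8 mm above its underside). Grip 60 mm long (x), 20 mm wide (y), 16 mm high (z). x points to the eye, z is up when it lies flat. The jaw end reaches 75 mm behind this point (50 mm wide, 10 mm thick), the eye end 83 mm ahead.
- gold_spanner_eye (a point): Centre of the gold spanner's eye, 62 mm from the grip centre along the spanner's x and half-way through the eye's 10 mm thickness (5 mm above the underside). The hole has 18 mm diameter, the eye 42 mm outside. Axes as for the grip.
- peg_yellow: Yellow peg square on a sloping grey panel in the chest (slope 30 degrees, rising to chest +x). Origin: peg's foot on the panel face. z: out along the peg, 30 degrees from vertical, leaning to chest -x; x: up the slope. Peg 12 mm thick, 26 long, last 8 mm tapering to 4. Panel: 142 mm down-slope, 28 up, 50 to each side. Yellow and blue racks swap places between starts.
- peg_blue: Blue peg on its own like rack beside the yellow one, same axes and sizes; the steel spanner hangs on it.
- steel_spanner_mid (a point): Steel spanner with a blue grip, same shape and size as the gold one, already hanging on the blue peg; to be left alone. This point is the centre of its grip; axes as for the gold one.
- chest: Orange tray of the tool chest, fixed to the bench: 240 mm (x) by 400 mm (y) by 60 mm high, walls 4 mm. Origin: centre of its underside. x points away from the robot to the hinge, z up. The lid is hinged along the top of the far (+x) wall; the stay is inside the +y wall.
- lid_hinge (a point): Middle of the lid's hinge line: 120 mm along the chest's x from its origin, 60 mm up. Axes turn with the lid: closed, they equal the chest's; opening turns them about the chest's y so that the lid's -x points up. The lid is a shell 240 mm (x, hinge to -240) by 400 mm (y) by 55 mm deep (z, 0 to 55; outer face at 55).
- lid_top (a point): Point on the outer (rear, when open) face of the lid, on its middle line, 200 mm from the hinge along the lid (40 mm from its free edge) and 55 mm outwards. Axes as for the hinge point.
- lid (a joint): Lid angle: 0 = open as found (80 degrees from closed), growing as it is lowered, 1.40 = fully closed. The hinge is stiff (0.55 N m friction): the lid stays where it is left and is pushed down with 2 to 6 N near its free edge. It cannot be lowered while the stay is locked.
- knee (a point): Centre of the white knee roller (18 mm diameter, 26 mm long along chest y) mid-way on the folding stay that props the lid, 175 mm to the chest's +y side. Locked a little over centre. To break it press it square to the stay: to chest +x and down, 27 degrees from vertical, a few N; past 3 mm it folds. Pressed on 25 to 30 mm (up to 10 N) it stays folded, the lid 0.1 rad lower; lowering the lid folds it on.
- stay_knee (a joint): Fold of the stay at its knee: 0 = locked straight, growing as it folds (0.09 is dead centre); about 2.5 when the lid is closed.
- mallet_grip (a point): Rubber mallet lying on the bench, 260 mm long; point on its handle. Bystander.
- spray_can: Blue-labelled spray can, 60 mm diameter, 170 mm tall; origin: centre of its underside. Bystander.
- bead_jar: Jar, 84 mm diameter, 80 mm tall; origin: centre of its underside. Bystander.
- valve_cup: Green cup, 70 mm diameter, 60 mm tall; origin: centre of its underside. Bystander.
- ring_wrench_grip (a point): Wrench lying on the bench, 170 mm long; point on its handle. Bystander.
- socket_center (a point): Steel socket standing upright, 32 mm diameter, 45 mm tall; its centre. Bystander.
- tape_roll_center (a point): Black roll lying flat, 90 mm diameter, 25 mm high; its centre. Bystander.
Mind the look-alikes: they are no part of the job. What is shaped like the part that bears peg_yellow but turquoise is not meant.

How it is judged (in metres and radians):
On the way, in this order (a step that is already met when the one before it is completed fails the run):
1. the gold spanner hangs on the yellow peg, released, with the stay still locked and the lid open (x of gold_spanner_eye in the frame of peg_yellow between -0.007 and 0.007 m and y of gold_spanner_eye in the frame of peg_yellow between -0.007 and 0.007 m and z of gold_spanner_eye in the frame of peg_yellow between 0 and 0.01 m and angle between the z axis of gold_spanner_eye and the z axis of peg_yellow, either way round below 0.17 rad and contact force between the fingers and gold_spanner below 0.2 N and linear speed of gold_spanner below 0.05 m/s and value of joint stay_knee below 0.08 rad and value of joint lid below 0.1 rad), for 0.3 s.
2. the stay is folded at its knee (by over 0.5 rad) with the spanner still on its peg and the lid not yet closed (x of gold_spanner_eye in the frame of peg_yellow between -0.007 and 0.007 m and y of gold_spanner_eye in the frame of peg_yellow between -0.007 and 0.007 m and z of gold_spanner_eye in the frame of peg_yellow between 0 and 0.01 m and angle between the z axis of gold_spanner_eye and the z axis of peg_yellow, either way round below 0.17 rad and value of joint stay_knee above 0.5 rad and value of joint lid below 1.2 rad), for 0.1 s.
At the end, for the whole second after the job is handed in: Gold spanner on the yellow peg: eye centre within 7 mm of the peg axis each way and under 10 mm above the panel, parallel to it within 10 degrees, released, at rest; lid within 0.05 rad of closed; steel spanner within 20 mm of where it hung (x of gold_spanner_eye in the frame of peg_yellow between -0.007 and 0.007 m and y of gold_spanner_eye in the frame of peg_yellow between -0.007 and 0.007 m and z of gold_spanner_eye in the frame of peg_yellow between 0 and 0.01 m and angle between the z axis of gold_spanner_eye and the z axis of peg_yellow, either way round below 0.17 rad and contact force between the fingers and gold_spanner below 0.2 N and value of joint lid above 1.35 rad and linear speed of gold_spanner below 0.02 m/s and distance of steel_spanner_mid from where it was at the start of the episode below 0.02 m); the robot touches nothing.
It fails at once if the lid is slammed (faster than 1.8 rad/s) (velocity of joint lid above 1.8 rad/s).
It fails at once if the steel spanner is moved by more than 20 mm (distance of steel_spanner_mid from where it was at the start of the episode above 0.02 m).
It fails at once if a bystander on the bench is moved by more than 40 mm (distance of any of mallet_grip, spray_can, bead_jar, valve_cup, ring_wrench_grip, socket_center, tape_roll_center from where it was at the start of the episode above 0.04 m).
It also fails if it takes over 67 s, if anything falls off the work surface, if the arm or the gripper's body presses on something with over 40 N, if the wrist force passes 120 N, or if a joint passes its speed limit or range.

## Working session

There is one attempt and no reset: what is moved stays moved. The work goes in short steps, Python scripts to look and compute and a tool call to move; the robot and the scene stay as the last step left them, time stands still between calls to the robot, and variables do not carry over. Pictures are saved under pics/ and viewed, at most 10 in all, crops included, and the job is handed in when it is done.

Besides the shell and the picture viewer there is one more tool, called as name(argument=value, ...), one argument or row to a line, values as JSON. drive_tool: Moves the arm, as the interface text tells. Its arguments: {"type":"object","properties":{"deltas":{"type":"string"}},"required":["deltas"]}

```bash
mkdir -p pics; ls; python3 - <<'E'
from rig import bot, imaging
import cv2,numpy as np
for n in ["scene","top"]:
    im=imaging.capture(n); cv2.imwrite(f"pics/{n}0.png",cv2.resize(im[:,:,::-1],(800,600),interpolation=cv2.INTER_CUBIC)); m=imaging.camera_model(n); print(n,m)
print(bot.read_state())
E
```

```text
pics
scene {'fx': 436.45157847890846, 'fy': 436.45157847890846, 'cx': 249.39055787049458, 'cy': 191.96631892053944, 'T': array([[ 0.99981749, -0.00397526,  0.01868668,  0.46462666],
       [-0.01564947, -0.7314554 ,  0.68170968, -1.03576644],
       [ 0.0109585 , -0.6818777 , -0.73138411,  1.23883123],
       [ 0.        ,  0.        ,  0.        ,  1.        ]])}
top {'fx': 452.5298452489509, 'fy': 452.5298452489509, 'cx': 253.63449868542838, 'cy': 188.65804811087946, 'T': array([[ 0.02770246, -0.98004183,  0.19685167,  0.14267243],
       [-0.99956768, -0.02909918, -0.00420583, -0.02588072],
       [ 0.00985011, -0.19665005, -0.98042426,  1.97701581],
       [ 0.        ,  0.        ,  0.        ,  1.        ]])}
{'time_s': 0.1, 'joint_positions': array([-7.54888812e+01,  3.02749362e+01,  8.21508541e+01, -5.71499022e-04,
        6.76885585e+01, -1.02279102e+01]), 'qvel': array([-0.07513364, -0.08266286, -0.16126412, -0.03516515,  0.03874116,
        0.0746603 ]), 'tau': array([-3.00750912e-05, -4.40985167e+01, -1.77151895e+01,  6.34478847e-02,
        5.34001691e-02, -4.44109151e-05]), 'position': array([ 0.26140024, -0.5669687 ,  0.22164554]), 'tcp_rot': array([[ 9.08221822e-01,  4.18488786e-01, -5.09007324e-04],
       [ 4.18488953e-01, -9.08219837e-01,  1.92978333e-03],
       [ 3.45302134e-04, -1.96568528e-03, -9.99998008e-01]]), 'force': array([ 0.65026971, -0.38286149, -0.36639295]), 'moment': array([ 0.04509673, -0.05231354, -0.05224842]), 'grasp_force': 0.0, 'opening': 1.000389826954946}
```

View pics/scene0.png

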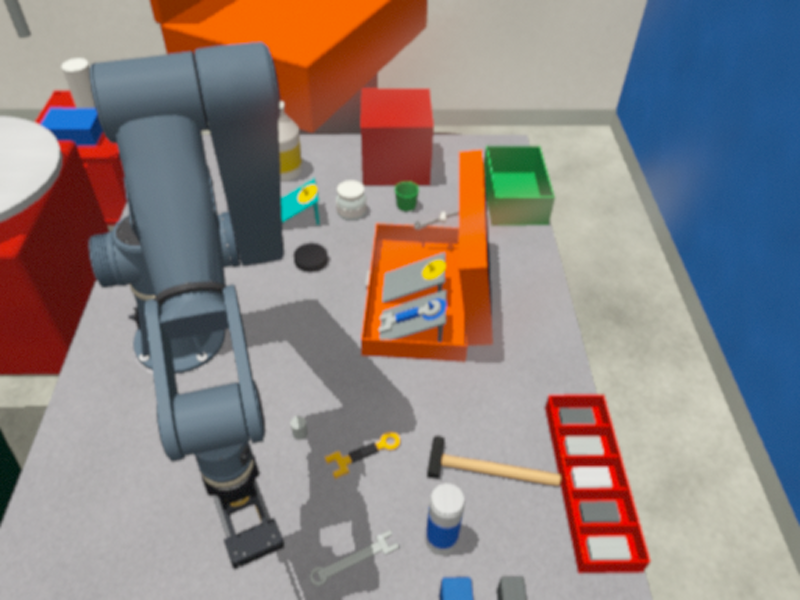

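View pics/top0.png

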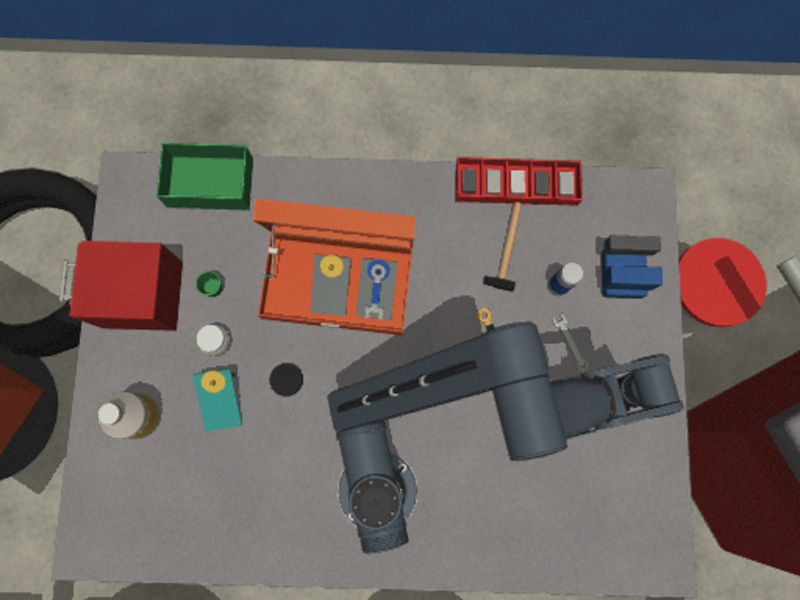

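The scene picture shows the gold spanner with its eye at about (390,440) and jaw at (338,463). The yellow rack's marker is at (433,270) and the steel spanner hangs on the blue rack beside it. In the top view the yellow marker is at (332,267), the blue one at (378,271), the tray corners at about (260,318) and (403,333), and the knee at about (272,250).

```bash
cat > h.py <<'E'
from rig import bot, imaging
import cv2,numpy as np
S=800/512
def ray(m,u,v):
    d=m["T"][:3,:3]@np.array([(u-m["cx"])/m["fx"],(v-m["cy"])/m["fy"],1]); return m["T"][:3,3],d/np.linalg.norm(d)
def plane(m,u,v,z):
    o,d=ray(m,u,v); return o+d*(z-o[2])/d[2]
def tri(rs):
    A=sum(np.eye(3)-np.outer(d,d) for o,d in rs); b=sum((np.eye(3)-np.outer(d,d))@o for o,d in rs); p=np.linalg.solve(A,b)
    return p,[round(1e3*np.linalg.norm(np.cross(d,p-o)),1) for o,d in rs]
def proj(m,p):
    q=np.linalg.inv(m["T"])@np.append(p,1); return m["fx"]*q[0]/q[2]+m["cx"],m["fy"]*q[1]/q[2]+m["cy"]
def save(im,name,box=None,k=1.5625):
    if box: im=im[box[1]:box[3],box[0]:box[2]]
    cv2.imwrite(f"pics/{name}.png",cv2.resize(im[:,:,::-1],None,fx=k,fy=k,interpolation=cv2.INTER_CUBIC))
E
python3 - <<'E'
from h import *
np.set_printoptions(precision=4,suppress=True)
t=imaging.camera_model("top"); s=imaging.camera_model("scene")
P=lambda m,u,v,z:plane(m,u/S,v/S,z)
print("eye",P(s,390,440,.005),P(t,486,316,.005),"jaw",P(s,338,463,.005))
print("tray near corners",P(t,260,318,.06),P(t,403,333,.06))
for n,a,b in [("yel",(433,270),(332,267)),("blue",(436,306),(378,271)),]:
    print(n,tri([ray(s,a[0]/S,a[1]/S),ray(t,b[0]/S,b[1]/S)]))
print("knee",P(t,272,250,.17))
a=cv2.imread("pics/scene0.png")[130:490,260:560]; b=cv2.imread("pics/top0.png")[190:350,240:430]
a=cv2.resize(a,None,fx=1.6,fy=1.6); b=cv2.resize(b,None,fx=1.6,fy=1.6); b=cv2.copyMakeBorder(b,0,a.shape[0]-b.shape[0],0,0,cv2.BORDER_CONSTANT)
cv2.imwrite("pics/c1.png",np.hstack([a,b]))
E
```

```text
eye [ 0.4906 -0.2832  0.005 ] [ 0.4849 -0.2899  0.005 ] jaw [ 0.3847 -0.3356  0.005 ]
tray near corners [0.4516 0.3377 0.06  ] [ 0.4215 -0.0554  0.06  ]
yel (array([0.5993, 0.1459, 0.0765]), [np.float64(2.0), np.float64(2.0)])
blue (array([0.5942, 0.019 , 0.084 ]), [np.float64(6.2), np.float64(6.2)])
knee [0.6161 0.2972 0.17  ]
```

View pics/c1.png

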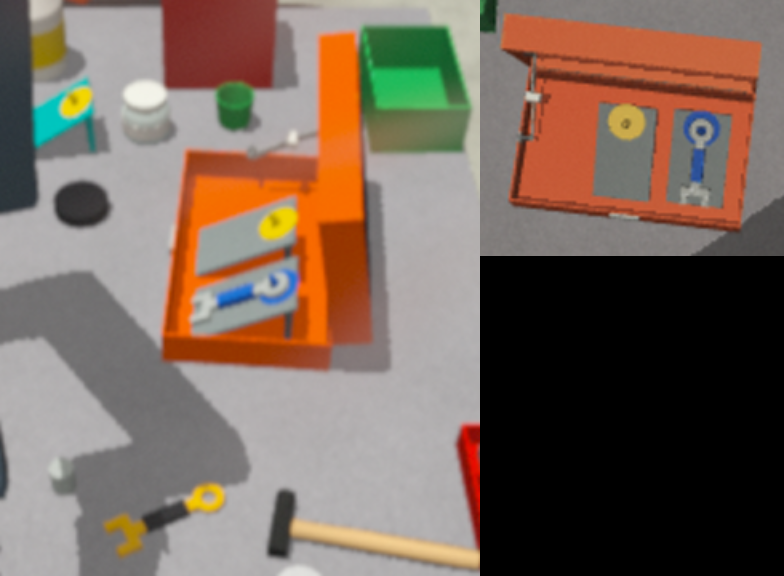

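The chest crop shows the yellow disc round its peg foot on the left rack, and the gold spanner lies with its eye toward +x. The tool is already aligned with it, so I move above its grip.

drive_tool(
  deltas="87 28 42 0 0; 87 57 85 0 0; 87 85 127 0 0; 87 114 170 0 0; 87 142 212 0 0; 87 171 254 0 0; 87 171 254 0 0; 87 171 254 0 0",
)

```text
time_s: 0.9
position: [0.4331, -0.312, 0.2223]
tcp_rot: [[0.907, 0.422, -0.001], [0.422, -0.907, 0.0], [-0.0, -0.001, -1.0]]
force: [-0.1, -0.8, -0.5]
opening: 0.999
grasp_force: 0.0
```

```bash
python3 - <<'E'
from h import *
np.set_printoptions(precision=4,suppress=True)
st=bot.read_state();print(st["time_s"],st["position"],st["tcp_rot"])
m=imaging.camera_model("wrist");im=imaging.capture("wrist");save(im,"w1")
print(m); 
h=cv2.cvtColor(im,cv2.COLOR_RGB2HSV)
g=cv2.inRange(h,(15,120,100),(32,255,255)); n,l,s,c=cv2.connectedComponentsWithStats(g)
for i in range(1,n):
    if s[i][4]>150: print(s[i],c[i],plane(m,*c[i],.01))
E
```

```text
0.9 [ 0.4331 -0.312   0.2223] [[ 0.9067  0.4218 -0.0007]
 [ 0.4218 -0.9067  0.0003]
 [-0.0005 -0.0006 -1.    ]]
{'fx': 275.6758051949749, 'fy': 275.6758051949749, 'cx': 251.36908354592052, 'cy': 188.52713888951908, 'T': array([[ 0.4215, -0.8651, -0.2719,  0.5075],
       [-0.9068, -0.4016, -0.1279, -0.2756],
       [ 0.0014,  0.3005, -0.9538,  0.3831],
       [ 0.    ,  0.    ,  0.    ,  1.    ]])}
[235 102  31  41 748] [250.4666 120.3155] [ 0.486  -0.2848  0.01  ]
[236 185  34  30 619] [252.3619 199.0097] [ 0.3874 -0.3335  0.01  ]
```

View pics/w1.png

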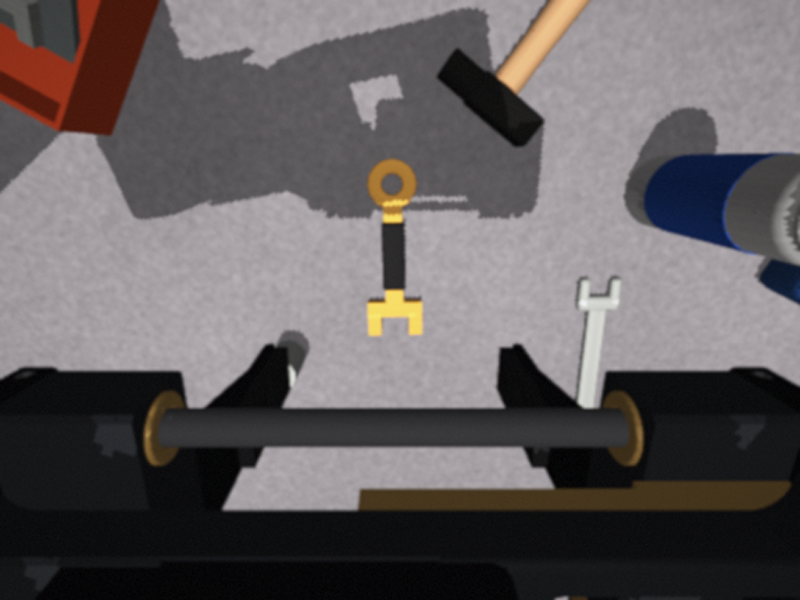

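The wrist view shows the spanner straight ahead: eye hole (392,184), grip centre (394,256), jaw (395,316). The socket is by the left finger at (290,350), so I'll descend with a narrowed jaw.

```bash
python3 - <<'E'
from h import *
np.set_printoptions(precision=4,suppress=True)
m=imaging.camera_model("wrist")
e=plane(m,392/S,184/S,.01); g=plane(m,394/S,256/S,.016); j=plane(m,395/S,302/S,.01)
print(e,g,j,np.degrees(np.arctan2(*(e-j)[1::-1])), e-.062*np.array([np.cos(.455),np.sin(.455),0]))
sc=imaging.camera_model("scene"); print("socket",plane(sc,298/S,425/S,.022))
E
```

```text
[ 0.4888 -0.2857  0.01  ] [ 0.4347 -0.3126  0.016 ] [ 0.3951 -0.332   0.01  ] 26.28547192944532 [ 0.4331 -0.3129  0.01  ]
socket [ 0.2995 -0.2561  0.022 ]
```

drive_tool(
  deltas="50 1 -1 -45 0.023; 50 1 -1 -90 0.023; 50 1 -1 -135 0.023; 50 1 -1 -175 0.023; 50 1 -1 -205 0.023; 50 1 -1 -219 0.023; 50 1 -1 -219 0.023; 0 1 -1 -219 0.023; 0 1 -1 -219 0.023; 0 1 -1 -219 0.023; 0 1 -1 -219 0.023; 0 1 -1 -219 0.023",
)

```text
time_s: 2.15
position: [0.4332, -0.314, 0.004]
tcp_rot: [[0.898, 0.439, -0.001], [0.439, -0.898, 0.001], [-0.0, -0.001, -1.0]]
force: [-0.2, 1.1, 4.1]
opening: 0.228
grasp_force: 30.0
```

drive_tool(
  deltas="0 0 0 45 0; 0 0 0 90 0; 0 0 0 140 0; 0 8 40 170 -0.05; 0 16 85 195 -0.1; 0 25 130 220 -0.15; 0 33 170 240 -0.2; 0 41 210 255 -0.25; 0 49 250 270 -0.3; 0 57 290 285 -0.35; 0 65 330 300 -0.4; 0 73 370 300 -0.45",
)

```text
time_s: 3.35
position: [0.5077, 0.0571, 0.3057]
tcp_rot: [[1.0, 0.003, 0.005], [0.003, -1.0, -0.001], [0.005, 0.001, -1.0]]
force: [0.5, -0.4, -2.2]
opening: 0.223
grasp_force: 30.0
```

drive_tool(
  deltas="0 9 48 0 -0.04; 0 17 95 0 -0.085; 0 17 95 0 -0.085; 0 17 95 0 -0.085; 0 17 95 0 -0.085",
)

```text
time_s: 3.85
position: [0.523, 0.1496, 0.3032]
tcp_rot: [[0.997, -0.08, -0.001], [-0.08, -0.997, -0.001], [-0.001, 0.001, -1.0]]
force: [0.7, 0.4, -0.8]
opening: 0.226
grasp_force: 30.0
```

```bash
python3 - <<'E'
from h import *
np.set_printoptions(precision=4,suppress=True)
st=bot.read_state();print(st["time_s"],st["position"],st["tcp_rot"])
m=imaging.camera_model("wrist");im=imaging.capture("wrist");save(im,"w2");np.savez("w2.npz",im=im,**m)
t=imaging.capture("top"); save(t,"t2")
E
```

```text
3.85 [0.523  0.1496 0.3032] [[ 0.9968 -0.0803 -0.0012]
 [-0.0803 -0.9968 -0.0008]
 [-0.0011  0.0009 -1.    ]]
```

View pics/w2.png

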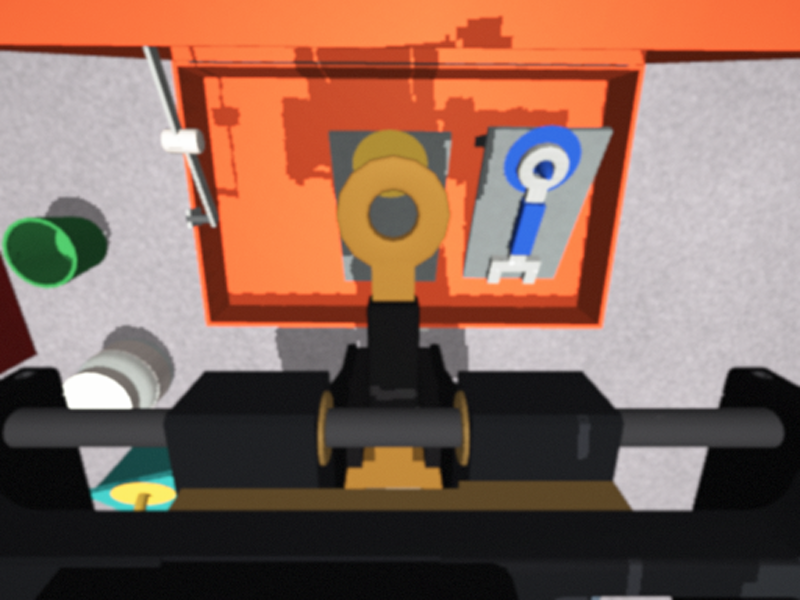

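The wrist view shows the eye (hole at (392,212)) covering the yellow peg, with the disc peeking out at (390,150). The knee is at (182,141). Near tray corners are about (208,325) and (603,325). I back off to see the peg.

drive_tool(
  deltas="0 -35 3 0 0; 0 -70 6 0 0; 0 -70 6 0 0; 0 -70 6 0 0; 0 -70 6 0 0",
)

```text
time_s: 4.45
position: [0.455, 0.1556, 0.3041]
tcp_rot: [[0.997, -0.082, 0.002], [-0.082, -0.997, 0.0], [0.002, -0.0, -1.0]]
force: [-0.0, 0.8, -1.9]
opening: 0.226
grasp_force: 30.0
```

```bash
python3 - <<'E'
from h import *
np.set_printoptions(precision=4,suppress=True)
st=bot.read_state();print(st["time_s"],st["position"],st["tcp_rot"])
m=imaging.camera_model("wrist");im=imaging.capture("wrist");np.savez("w3.npz",im=im,**m)
a=np.load("w2.npz");
P=lambda u,v,z:plane(a,u/S,v/S,z)
print("corners",P(208,325,.06),P(603,325,.06), "eye", P(392,212,.315))
x=im[0:200,60:440]; save(im,"w3",(60,0,440,200),2.1)
E
```

```text
4.45 [0.455  0.1556 0.3041] [[ 0.9967 -0.0817  0.0024]
 [-0.0817 -0.9967  0.0001]
 [ 0.0024 -0.0003 -1.    ]]
corners [0.4613 0.3414 0.06  ] [ 0.4289 -0.0544  0.06  ] eye [0.5877 0.1459 0.315 ]
```

View pics/w3.png

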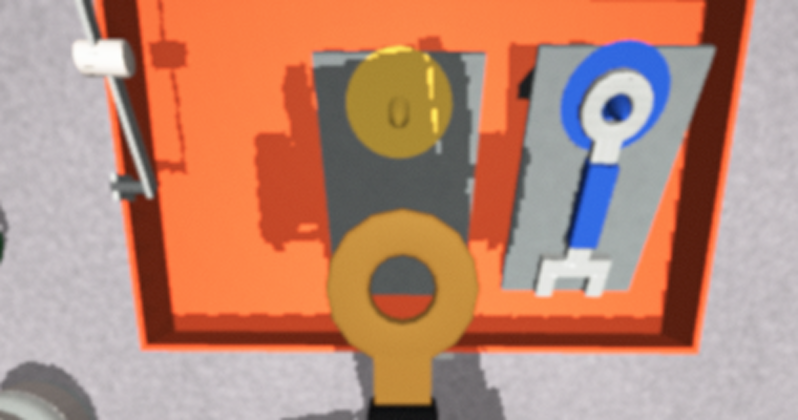

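The wrist crop shows the yellow disc (foot of peg) centred at (398,103) and the peg's tip at about (399,119). The eye hole is at (403,288).

```bash
python3 - <<'E'
from h import *
np.set_printoptions(precision=4,suppress=True)
a=np.load("w3.npz"); sc=imaging.camera_model("scene"); tp=imaging.camera_model("top")
W=lambda u,v:(u/2.1+60,v/2.1)
r=[ray(sc,433/S,269.5/S),ray(tp,332/S,267/S),ray(a,*W(399,103))]
print(tri(r), tri([r[0],r[2]]),tri([r[1],r[2]]))
f=tri(r)[0]
R=np.array([.9967,-.0816,0])
for z in (.072,.0765,.08):
    f=plane(a,*W(399,103),z); tip=f+.026*(-.5*R+np.array([0,0,.866])); u=proj(a,tip); print(z,f,tip,[(u[0]-60)*2.1,u[1]*2.1])
c=plane(a,*W(403,288),.004+.3041+.006); print("eye hole",c, "rel tcp",c-[.455,.1556,.3041])
# knee
k=tri([ray(np.load("w2.npz"),182/S,141/S),ray(a,*W(103,57)),ray(tp,272.5/S,250/S)]);print("knee",k)
E
```

```text
(array([0.5998, 0.1461, 0.078 ]), [np.float64(1.4), np.float64(3.0), np.float64(1.6)]) (array([0.6012, 0.1463, 0.0786]), [np.float64(0.1), np.float64(0.1)]) (array([0.6045, 0.1469, 0.0516]), [np.float64(1.6), np.float64(1.6)])
0.072 [0.6024 0.1462 0.072 ] [0.5895 0.1473 0.0945] [np.float64(398.90665025783443), np.float64(120.42920970110445)]
0.0765 [0.6017 0.1463 0.0765] [0.5887 0.1473 0.099 ] [np.float64(398.9055119957116), np.float64(120.64173315080215)]
0.08 [0.6011 0.1463 0.08  ] [0.5881 0.1473 0.1025] [np.float64(398.9046073056747), np.float64(120.81064665825139)]
eye hole [0.5186 0.1513 0.3141] rel tcp [ 0.0636 -0.0043  0.01  ]
knee (array([0.6321, 0.3065, 0.1074]), [np.float64(0.7), np.float64(0.5), np.float64(0.6)])
```

drive_tool(
  deltas="0 35 -2 0 0; 0 71 -4 -40 0; 0 71 -4 -80 0; 0 71 -4 -120 0; 0 71 -4 -155 0; 0 71 -4 -179 0; 0 71 -4 -179 0; 0 71 -4 -179 0; 0 71 -4 -179 0",
)

```text
time_s: 5.4
position: [0.5265, 0.1524, 0.126]
tcp_rot: [[0.997, -0.08, 0.004], [-0.08, -0.997, 0.0], [0.004, -0.001, -1.0]]
force: [-0.8, 0.2, -1.0]
opening: 0.23
grasp_force: 30.0
```

```bash
python3 - <<'E'
from h import *
np.set_printoptions(precision=4,suppress=True)
st=bot.read_state();print(st["time_s"],st["position"],st["tcp_rot"])
m=imaging.camera_model("wrist");im=imaging.capture("wrist")
p=st["position"]
for n,q in [("tip",[.5885,.1474,.100]),("eyetop",p+[.0625,-.0048,.006])]:
    u=proj(m,np.array(q)); print(n,[(u[0]-180)*5,(u[1]-60)*5])
save(im,"w4",(180,60,320,170),5)
E
```

```text
5.4 [0.5265 0.1524 0.126 ] [[ 0.9968 -0.0803  0.0036]
 [-0.0803 -0.9968  0.0003]
 [ 0.0036 -0.0006 -1.    ]]
tip [np.float64(365.6646972568632), np.float64(365.30397732455526)]
eyetop [np.float64(365.57970743933754), np.float64(390.80253222277975)]
```

View pics/w4.png

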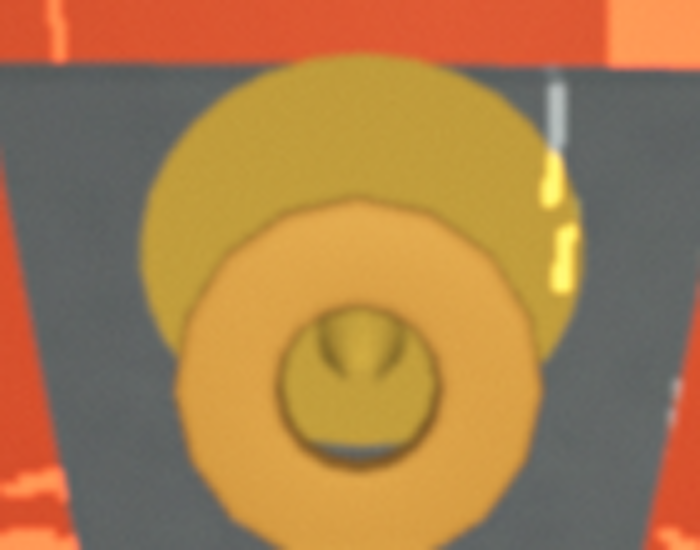

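The peg's taper is seen through the hole, tip (362,365) against hole centre (360,387), so alignment is good. Lowering it onto the peg.

drive_tool(
  deltas="0 0 0 -12 0; 0 0 0 -22 0; 0 2 0 -28 0; 0 3 0 -32 0; 0 4 0 -34 0; 0 4 0 -34 0; 0 4 0 -34 0",
)

```text
time_s: 6.15
position: [0.5301, 0.1524, 0.0909]
tcp_rot: [[0.997, -0.08, 0.003], [-0.08, -0.997, 0.0], [0.003, -0.0, -1.0]]
force: [4.0, -0.4, 0.2]
opening: 0.228
grasp_force: 30.0
```

drive_tool(
  deltas="0 1 0 -4 0; 0 1 0 -8 0; 0 3 0 -13 0; 0 3 0 -13 0",
)

```text
time_s: 6.55
position: [0.5304, 0.1524, 0.0766]
tcp_rot: [[0.997, -0.08, -0.003], [-0.08, -0.997, -0.0], [-0.003, 0.0, -1.0]]
force: [-0.7, 0.2, 2.1]
opening: 0.223
grasp_force: 30.0
```

drive_tool(
  deltas="0 2 0 -5 0; 0 4 0 -10 0; 0 5 0 -14 0; 0 7 0 -19 0; 0 8 0 -23 0; 0 8 0 -23 0; 0 8 0 -23 0",
)

```text
time_s: 7.25
position: [0.5397, 0.1524, 0.0542]
tcp_rot: [[0.997, -0.08, 0.0], [-0.08, -0.997, 0.0], [0.0, -0.0, -1.0]]
force: [-2.8, -0.4, -0.2]
opening: 0.224
grasp_force: 30.0
```

```bash
python3 - <<'E'
from h import *
im=imaging.capture("wrist"); b=imaging.capture("scene")
A=im[40:330,90:410]; B=b[80:240,220:320]
A=cv2.resize(A,None,fx=1.4,fy=1.4); B=cv2.resize(B,None,fx=A.shape[0]/B.shape[0],fy=A.shape[0]/B.shape[0],interpolation=cv2.INTER_CUBIC)
save(np.hstack([A,B]),"w5",None,1.12)
E
```

```text
(no output)
```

View pics/w5.png

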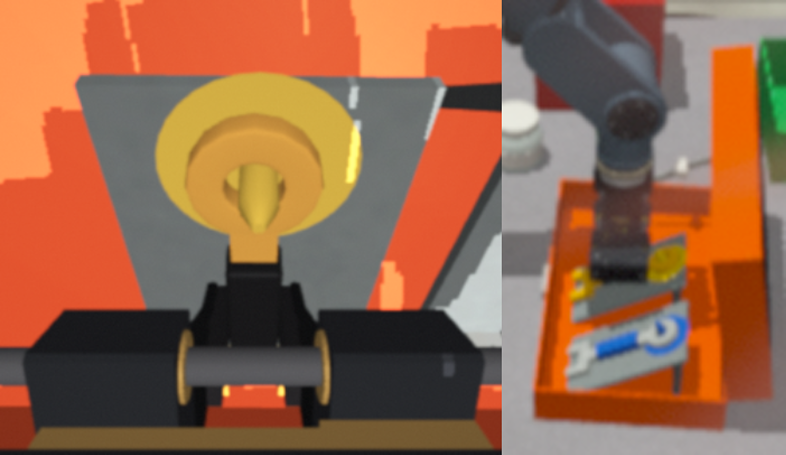

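The peg stands through the eye and the spanner has tilted with the panel. Release, then rise.

drive_tool(
  deltas="28 0 0 0 0; 36 0 0 0 0; 40 0 0 0 0; 40 0 0 0 0; 40 0 0 5 0; 40 0 0 20 0; 40 0 0 50 0; 40 -5 0 90 0; 40 -10 0 135 0; 0 -20 0 180 0; 0 -40 0 215 0; 0 -50 0 215 0",
)

```text
time_s: 8.55
position: [0.4915, 0.1529, 0.2751]
tcp_rot: [[0.997, -0.08, 0.011], [-0.08, -0.997, 0.001], [0.011, -0.002, -1.0]]
force: [0.6, 0.8, -0.9]
opening: 0.268
grasp_force: 0.0
```

```bash
python3 - <<'E'
from h import *
np.set_printoptions(precision=4,suppress=True)
st=bot.read_state();print(st["time_s"],st["position"],st["opening"])
m=imaging.camera_model("wrist");im=imaging.capture("wrist"); np.savez("w6.npz",im=im,**m)
save(im,"w6",(60,0,440,250),2.1)
z=np.array
R=z([.9967,-.0816,0]);Z=z([0,0,1.]);n=-.5*R+.866*Z;up=.866*R+.5*Z;f=z([.601,.1463,.0775])
for k,q in [("eye expected",f+.01*n),("tip",f+.026*n),("foot",f),("grip",f+.016*n-.062*up)]:
    u=proj(m,q);print(k,(u[0]-60)*2.1,u[1]*2.1)
E
```

```text
8.55 [0.4915 0.1529 0.2751] 0.26795222162876153
eye expected 400.26896307595075 176.25007264140112
tip 400.17738862215765 189.91229830825264
foot 400.3231590267951 168.16444089591081
grip 400.33399823010035 273.98960133937175
```

View pics/w6.png

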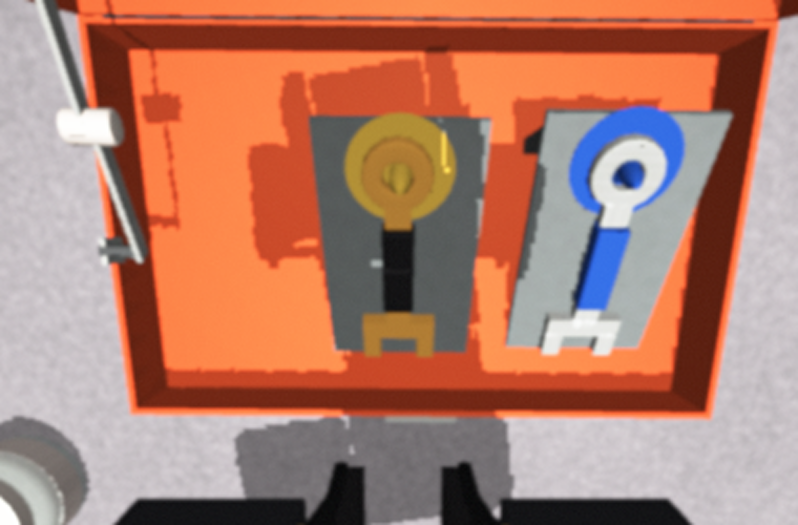

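The gold spanner lies flat on the yellow rack, with its eye at (398,176), which matches the expected position (400,176). The knee roller is at (91,127) in this crop. Now I locate the knee.

```bash
python3 - <<'E'
from h import *
np.set_printoptions(precision=4,suppress=True)
sc=imaging.camera_model("scene"); tp=imaging.camera_model("top")
a=np.load("w6.npz"); b=np.load("w2.npz"); c=np.load("w3.npz")
r=[ray(sc,442.5/S,216/S),ray(tp,272.5/S,250/S),ray(a,91/2.1+60,127/2.1),ray(b,182/S,141/S),ray(c,103/2.1+60,57/2.1)]
print(tri(r)); print(tri([r[0],r[2],r[3],r[4]])); print(tri(r[2:]))
R=np.array([.9967,-.0816,0]);Y=np.array([.0816,.9967,0]);C=np.array([.5647,.1337,0])
k=tri(r)[0]; print("chest",(k-C)@R,(k-C)@Y)
print("low pivot", [plane(a,120/2.1+60,250/2.1,z)-C for z in(.04,.06)], "k by y=.175", [o+d*((.175-(o-C)@Y)/(d@Y)) for o,d in r[2:]])
E
```

```text
(array([0.6313, 0.3045, 0.1126]), [np.float64(1.9), np.float64(1.5), np.float64(1.5), np.float64(0.6), np.float64(0.7)])
(array([0.6309, 0.3025, 0.1153]), [np.float64(1.6), np.float64(1.1), np.float64(0.2), np.float64(0.6)])
(array([0.631 , 0.304 , 0.1117]), [np.float64(0.6), np.float64(0.3), np.float64(0.3)])
chest 0.052481788272114895 0.1757110345138407
low pivot [array([0.0036, 0.2025, 0.04  ]), array([0.0038, 0.193 , 0.06  ])] k by y=.175 [array([0.6308, 0.3039, 0.111 ]), array([0.631 , 0.3038, 0.1128]), array([0.6311, 0.3038, 0.1125])]
```

drive_tool(
  deltas="40 6 15 0 0.14; 87 12 33 0 0.28; 87 18 50 0 0.42; 87 24 66 0 0.56; 87 30 83 0 0.70; 87 36 100 0 0.84; 87 42 116 0 0.98; 87 48 133 0 1.12; 87 58 166 0 1.222; 87 58 166 0 1.222; 87 58 166 0 1.222",
)

```text
time_s: 9.7
position: [0.5469, 0.3185, 0.2675]
tcp_rot: [[0.416, 0.91, -0.003], [0.91, -0.416, -0.002], [-0.003, -0.002, -1.0]]
force: [-0.7, -1.0, 0.3]
opening: 0.991
grasp_force: 0.0
```

```bash
python3 - <<'E'
from h import *
np.set_printoptions(precision=4,suppress=True)
st=bot.read_state();print(st["time_s"],st["position"],st["tcp_rot"],st["joint_positions"],st["opening"])
R=np.array([.9967,-.0816,0]);Y=np.array([.0816,.9967,0]);C=np.array([.5647,.1337,0])
d=st["position"]-C; print("chest",d@R,d@Y, "to go", C-.030*R+.183*Y-st["position"], C-.003*R+.183*Y-st["position"])
save(imaging.capture("scene"),"s7",(150,30,370,200),3.4)
E
```

```text
9.7 [0.5469 0.3185 0.2675] [[ 0.4156  0.9095 -0.0031]
 [ 0.9095 -0.4156 -0.0017]
 [-0.0028 -0.0022 -1.    ]] [20.1261 28.3932 77.7524 -0.0288 74.0565 44.6926] 0.9908170556594726
chest -0.03285641012266108 0.18270178277646815 to go [ 0.0029  0.0001 -0.2675] [ 0.0298 -0.0021 -0.2675]
```

View pics/s7.png

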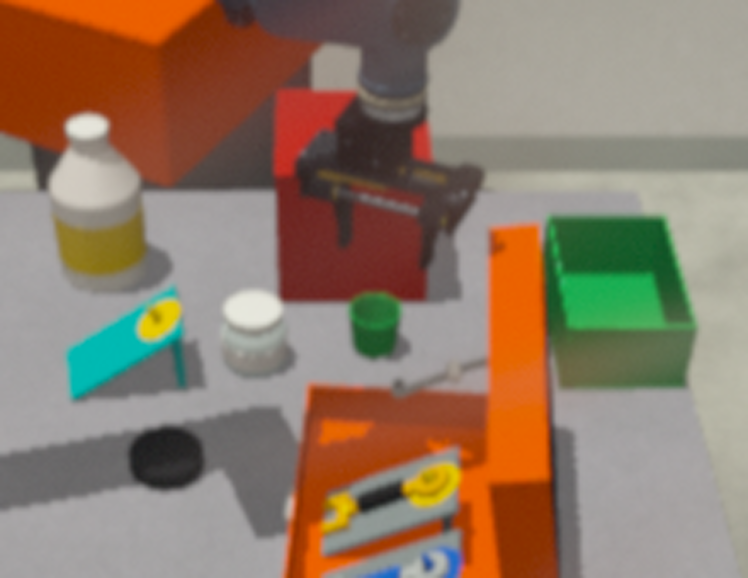

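The scene crop shows the gripper's wide slab is short with a narrow neck above it. The slab end can therefore go inside the lid's hollow while the neck stays clear of the free edge. The gold spanner lies on its rack.

drive_tool(
  deltas="87 3 0 -40 0; 87 3 0 -80 0; 87 3 0 -115 0; 87 3 0 -132 0; 87 3 0 -132 0; 87 3 0 -132 0",
)

```text
time_s: 10.35
position: [0.5507, 0.3176, 0.1376]
tcp_rot: [[0.417, 0.909, -0.0], [0.909, -0.417, -0.0], [-0.0, -0.0, -1.0]]
force: [-0.2, 0.1, 0.5]
opening: 1.002
grasp_force: 0.0
```

drive_tool(
  deltas="87 9 -1 0 0; 87 18 -2 -2 0; 87 27 -2 -5 0; 87 27 -2 -5 0; 87 27 -2 -5 0",
)

```text
time_s: 10.85
position: [0.5778, 0.3162, 0.1325]
tcp_rot: [[0.416, 0.909, -0.0], [0.909, -0.416, -0.0], [-0.0, -0.0, -1.0]]
force: [-0.4, 0.0, 1.4]
opening: 1.003
grasp_force: 0.0
```

drive_tool(
  deltas="87 0 0 -4 0; 87 0 0 -8 0; 87 0 0 -11 0; 87 0 0 -14 0; 87 0 0 -14 0",
)

```text
time_s: 11.35
position: [0.5775, 0.3164, 0.1183]
tcp_rot: [[0.416, 0.909, -0.0], [0.909, -0.416, -0.0], [-0.0, -0.0, -1.0]]
force: [-0.1, -0.4, 1.3]
opening: 1.0
grasp_force: 0.4
```

drive_tool(
  deltas="87 0 0 -2 0; 87 1 0 -4 0; 87 1 0 -4 0",
)

```text
time_s: 11.65
position: [0.5787, 0.3164, 0.1145]
tcp_rot: [[0.416, 0.909, 0.0], [0.909, -0.416, 0.0], [0.0, 0.0, -1.0]]
force: [-0.2, -0.5, 2.7]
opening: 0.999
grasp_force: 1.0
```

drive_tool(
  deltas="87 1 0 -2 0; 87 2 0 -4 0; 87 3 0 -6 0; 87 4 0 -8 0; 87 4 0 -8 0",
)

```text
time_s: 12.15
position: [0.5817, 0.3162, 0.106]
tcp_rot: [[0.416, 0.909, -0.002], [0.909, -0.416, -0.001], [-0.001, -0.002, -1.0]]
force: [-3.6, -1.1, 3.0]
opening: 1.002
grasp_force: 2.3
```

```bash
python3 - <<'E'
from h import *
np.set_printoptions(precision=4,suppress=True)
# detect stay/knee + lid change: compare scene & top with start pics
a=cv2.imread("pics/top0.png")
t=imaging.capture("top"); tb=cv2.resize(t[:,:,::-1],(800,600),interpolation=cv2.INTER_CUBIC)
for n,im in (("0",a),("now",tb)):
    h=cv2.cvtColor(im,cv2.COLOR_BGR2HSV)[195:330,240:430]
    w=cv2.inRange(h,(0,0,190),(180,60,255)); nn,l,s,c=cv2.connectedComponentsWithStats(w)
    print(n,[(c[i]+[240,195],s[i][4]) for i in range(1,nn) if s[i][4]>8])
    o=cv2.inRange(h,(5,150,150),(18,255,255)); print(" lid left/mid edge rows", [np.where(o[:,k])[0][:3]+195 for k in (40,90,140)])
print(bot.read_state()["force"])
E
```

```text
0 [(array([272.1538, 249.9615]), np.int32(26))]
 lid left/mid edge rows [array([202, 203, 204]), array([207, 208, 209]), array([213, 214, 215])]
now []
 lid left/mid edge rows [array([203, 204, 205]), array([209, 210, 211]), array([215, 216, 217])]
[-3.7354 -1.147   3.3618]
```

drive_tool(
  deltas="87 3 0 -2 0; 87 5 0 -5 0; 87 7 0 -8 0; 87 9 0 -11 0; 87 9 0 -11 0",
)

```text
time_s: 12.7
position: [0.5846, 0.316, 0.0935]
tcp_rot: [[0.416, 0.909, -0.016], [0.909, -0.416, -0.002], [-0.009, -0.013, -1.0]]
force: [-11.3, -0.5, 4.8]
opening: 0.998
grasp_force: 5.9
```

```bash
cat > lid.py <<'E'
from h import *
np.set_printoptions(precision=4,suppress=True)
# lid angle (deg from closed): match saturated top-edge band of the lid in the top view
R=np.array([.9967,-.0816,0]);Y=np.array([.0816,.9967,0]);C=np.array([.5647,.1337,0]);H=C+.12*R+[0,0,.06]
tp=imaging.camera_model("top")
def pt(th,a,b,y): # a along lid from hinge, b outwards
    c,s=np.cos(th),np.sin(th); return H+R*(-a*c+b*s)+np.array([0,0,a*s+b*c])+Y*y
def row(im,y):
    # first orange row in the columns near chest y
    u=proj(tp,pt(1.4,.24,.055,y))[0]*S; h=cv2.cvtColor(im,cv2.COLOR_BGR2HSV); o=cv2.inRange(h,(3,140,90),(20,255,255))
    r=np.where(o[150:360,int(round(u))])[0]+150; return r[0], r[-1]
for n,im in (("0",cv2.imread("pics/top0.png")),("now",cv2.resize(imaging.capture("top")[:,:,::-1],(800,600),interpolation=cv2.INTER_CUBIC))):
    print(n,[row(im,y) for y in (.1,.0,-.1,-.15)])
    for y in (.1,-.1):
        print("  y",y,[(int(np.degrees(t)),round(min(proj(tp,pt(t,a,.055,y))[1]*S for a in (0,.24)),1)) for t in np.radians([80,78,76,74,72,70])])
E
python3 lid.py
```

```text
0 [(np.int64(203), np.int64(322)), (np.int64(208), np.int64(324)), (np.int64(213), np.int64(331)), (np.int64(215), np.int64(333))]
  y 0.1 [(80, np.float64(201.9)), (78, np.float64(205.2)), (76, np.float64(208.5)), (74, np.float64(211.8)), (72, np.float64(215.0)), (70, np.float64(215.0))]
  y -0.1 [(80, np.float64(210.6)), (78, np.float64(213.9)), (76, np.float64(217.2)), (74, np.float64(220.6)), (72, np.float64(222.7)), (70, np.float64(222.7))]
now [(np.int64(213), np.int64(322)), (np.int64(217), np.int64(324)), (np.int64(222), np.int64(331)), (np.int64(225), np.int64(333))]
  y 0.1 [(80, np.float64(201.9)), (78, np.float64(205.2)), (76, np.float64(208.5)), (74, np.float64(211.8)), (72, np.float64(215.0)), (70, np.float64(215.0))]
  y -0.1 [(80, np.float64(210.6)), (78, np.float64(213.9)), (76, np.float64(217.2)), (74, np.float64(220.6)), (72, np.float64(222.7)), (70, np.float64(222.7))]
```

The lid has dropped 0.1 rad, so the stay is folded. I retreat toward −x, then go up and over.

drive_tool(
  deltas="87 -8 0 2 0; 87 -20 1 4 0; 87 -45 4 4 0; 87 -80 6 4 0; 87 -80 6 4 0; 60 -80 6 40 -0.1; 30 -80 6 85 -0.2; 0 -80 6 130 -0.3; 0 -80 -10 175 -0.44; 0 -80 -40 220 -0.58; 0 -80 -70 260 -0.72; 0 -80 -100 265 -0.86",
)

```text
time_s: 13.95
position: [0.5152, 0.2164, 0.367]
tcp_rot: [[0.962, 0.274, 0.015], [0.274, -0.962, 0.003], [0.015, 0.001, -1.0]]
force: [1.1, -0.4, 0.2]
opening: 0.445
grasp_force: 0.0
```

```bash
python3 lid.py | grep -v y; python3 - <<'E'
from h import *
st=bot.read_state();print(st["position"])
p=[.7142,.1215,.355];print(np.round((p-st["position"])*1e3), np.arctan2(st["tcp_rot"][1,0],st["tcp_rot"][0,0])+.0817)
E
```

```text
0 [(np.int64(203), np.int64(322)), (np.int64(208), np.int64(324)), (np.int64(213), np.int64(331)), (np.int64(215), np.int64(333))]
now [(np.int64(213), np.int64(216)), (np.int64(218), np.int64(323)), (np.int64(222), np.int64(331)), (np.int64(224), np.int64(333))]
[0.51476684 0.21137358 0.3661691 ]
[199. -90. -11.] 0.3510827590617143
```

drive_tool(
  deltas="0 35 -15 0 -0.1; 0 75 -35 0 -0.2; 0 115 -55 0 -0.3; 0 155 -75 0 -0.35; 0 195 -90 0 -0.35; 0 205 -90 0 -0.35; 0 205 -90 0 -0.35; 0 205 -90 -35 -0.35; 0 205 -90 -75 -0.35; 0 205 -90 -111 -0.35; 0 205 -90 -111 -0.35; 0 205 -90 -111 -0.35",
)

```text
time_s: 15.2
position: [0.7163, 0.127, 0.2501]
tcp_rot: [[0.998, -0.067, -0.0], [-0.067, -0.998, 0.0], [-0.0, -0.0, -1.0]]
force: [0.1, -0.4, 1.4]
opening: 0.006
grasp_force: 0.0
```

```bash
cat > arc.py <<'E'
from h import *
# TCP rows for lid angles, contact corner at a from hinge; deltas in mm from present position
R=np.array([.9967,-.0816,0]);Y=np.array([.0816,.9967,0]);C=np.array([.5647,.1337,0]);H=C+.12*R+[0,0,.06]
p=bot.read_state()["position"]; y=(p-C)@Y
for t in range(74,-4,-3):
    c,s=np.cos(np.radians(t)),np.sin(np.radians(t)); a=.2
    q=H+R*(-a*c+.055*s+.0095)+np.array([0,0,a*s+.055*c])+Y*y
    print(t,np.round((q-p)*1e3),end=" | ")
E
python3 arc.py
```

```text
74 [-24.   2.  17.] | 71 [-35.   3.  17.] | 68 [-46.   4.  16.] | 65 [-57.   5.  14.] | 62 [-67.   6.  12.] | 59 [-78.   6.  10.] | 56 [-88.   7.   6.] | 53 [-98.   8.   3.] | 50 [-108.    9.   -2.] | 47 [-118.   10.   -6.] | 44 [-127.   10.  -12.] | 41 [-137.   11.  -17.] | 38 [-145.   12.  -24.] | 35 [-154.   13.  -30.] | 32 [-162.   13.  -37.] | 29 [-170.   14.  -45.] | 26 [-177.   15.  -53.] | 23 [-184.   15.  -61.] | 20 [-191.   16.  -70.] | 17 [-197.   16.  -79.] | 14 [-202.   17.  -88.] | 11 [-207.   17.  -98.] | 8 [-212.   17. -108.] | 5 [-216.   18. -118.] | 2 [-219.   18. -128.] | -1 [-222.   18. -139.] |
```

drive_tool(
  deltas="0 -8 1 12 0; 0 -16 1 16 0; 0 -24 2 17 0; 0 -29 2 17 0; 0 -35 3 17 0; 0 -40 4 16 0; 0 -46 4 16 0; 0 -52 5 15 0; 0 -57 5 14 0; 0 -62 6 13 0; 0 -67 6 12 0; 0 -72 6 11 0",
)

```text
time_s: 16.4
position: [0.6452, 0.1328, 0.262]
tcp_rot: [[0.998, -0.068, 0.004], [-0.068, -0.998, 0.001], [0.003, -0.001, -1.0]]
force: [2.7, 2.1, 3.7]
opening: 0.001
grasp_force: 2.1
```

```bash
python3 arc.py;python3 lid.py | grep -A1 now
```

```text
74 [47. -4.  5.] | 71 [36. -3.  5.] | 68 [25. -2.  4.] | 65 [14. -1.  3.] | 62 [ 4. -0.  0.] | 59 [-7.  1. -2.] | 56 [-17.   1.  -5.] | 53 [-27.   2.  -9.] | 50 [-37.   3. -13.] | 47 [-47.   4. -18.] | 44 [-56.   5. -23.] | 41 [-65.   5. -29.] | 38 [-74.   6. -35.] | 35 [-83.   7. -42.] | 32 [-91.   7. -49.] | 29 [-99.   8. -57.] | 26 [-106.    9.  -65.] | 23 [-113.    9.  -73.] | 20 [-120.   10.  -82.] | 17 [-126.   10.  -91.] | 14 [-131.   11. -100.] | 11 [-136.   11. -110.] | 8 [-141.   12. -120.] | 5 [-145.   12. -130.] | 2 [-148.   12. -140.] | -1 [-151.   12. -150.] | Traceback (most recent call last):
  File "lid.py", line 13, in <module>
    print(n,[row(im,y) for y in (.1,.0,-.1,-.15)])
             ~~~^^^^^^
  File "lid.py", line 11, in row
    r=np.where(o[150:360,int(round(u))])[0]+150; return r[0], r[-1]
                                                        ~^^^
IndexError: index 0 is out of bounds for axis 0 with size 0
```

Pushing with a few N as expected; continue along the arc.

drive_tool(
  deltas="0 -7 1 -2 0; 0 -12 1 -4 0; 0 -17 1 -5 0; 0 -22 2 -7 0; 0 -27 2 -9 0; 0 -32 2 -11 0; 0 -37 3 -13 0; 0 -42 3 -16 0; 0 -47 4 -18 0; 0 -52 4 -21 0; 0 -56 5 -23 0; 0 -61 5 -26 0",
)

```text
time_s: 17.65
position: [0.5834, 0.1372, 0.2341]
tcp_rot: [[0.998, -0.068, 0.0], [-0.068, -0.998, -0.0], [0.0, 0.0, -1.0]]
force: [1.7, 1.0, 0.7]
opening: 0.009
grasp_force: 1.0
```

drive_tool(
  deltas="0 -5 0 -3 0; 0 -9 0 -6 0; 0 -14 1 -9 0; 0 -18 1 -13 0; 0 -22 1 -16 0; 0 -26 2 -20 0; 0 -31 2 -23 0; 0 -35 2 -27 0; 0 -39 3 -31 0; 0 -42 3 -35 0; 0 -46 3 -39 0; 0 -49 3 -43 0",
)

```text
time_s: 18.85
position: [0.5339, 0.1406, 0.1911]
tcp_rot: [[0.998, -0.068, -0.001], [-0.068, -0.998, 0.0], [-0.001, -0.0, -1.0]]
force: [0.3, 1.0, 1.4]
opening: -0.003
grasp_force: 0.8
```

```bash
python3 arc.py
```

```text
74 [158. -13.  76.] | 71 [147. -12.  76.] | 68 [136. -11.  75.] | 65 [126. -10.  73.] | 62 [115.  -9.  71.] | 59 [105.  -9.  69.] | 56 [94. -8. 65.] | 53 [84. -7. 62.] | 50 [74. -6. 57.] | 47 [64. -5. 53.] | 44 [55. -4. 47.] | 41 [46. -4. 42.] | 38 [37. -3. 35.] | 35 [28. -2. 29.] | 32 [20. -2. 22.] | 29 [12. -1. 14.] | 26 [ 5. -0.  6.] | 23 [-2.  0. -2.] | 20 [ -8.   1. -11.] | 17 [-14.   1. -20.] | 14 [-20.   2. -29.] | 11 [-25.   2. -39.] | 8 [-30.   2. -49.] | 5 [-34.   3. -59.] | 2 [-37.   3. -69.] | -1 [-40.   3. -80.] |
```

drive_tool(
  deltas="0 -5 0 -6 0; 0 -8 1 -11 0; 0 -11 1 -15 0; 0 -14 1 -20 0; 0 -17 1 -25 0; 0 -20 2 -29 0; 0 -23 2 -34 0; 0 -25 2 -39 0; 0 -28 2 -44 0; 0 -30 2 -49 0; 0 -32 2 -54 0; 0 -34 3 -59 0",
)

```text
time_s: 20.05
position: [0.5004, 0.1432, 0.1321]
tcp_rot: [[0.998, -0.068, -0.0], [-0.068, -0.998, -0.0], [-0.0, 0.0, -1.0]]
force: [0.3, -0.5, -0.4]
opening: 0.004
grasp_force: 0.3
```

drive_tool(
  deltas="0 -1 0 -4 0; 0 -2 0 -7 0; 0 -3 0 -10 0; 0 -4 0 -13 0; 0 -4 0 -15 0; 0 -4 0 -15 0",
)

```text
time_s: 20.65
position: [0.4966, 0.1433, 0.1173]
tcp_rot: [[0.998, -0.068, -0.0], [-0.068, -0.998, -0.0], [-0.0, 0.0, -1.0]]
force: [-0.8, -0.4, -0.3]
opening: 0.004
grasp_force: 0.0
```

drive_tool(
  deltas="0 0 0 -2 0; 0 0 0 -4 0; 0 0 0 -6 0; 0 0 0 -6 0",
)

```text
time_s: 21.05
position: [0.4969, 0.1434, 0.1152]
tcp_rot: [[0.998, -0.068, 0.002], [-0.068, -0.998, -0.0], [0.002, 0.0, -1.0]]
force: [-7.2, -1.4, 27.8]
opening: 0.006
grasp_force: 13.7
```

The tip is stopped at z = 0.115 with 28 N, which is exactly the closed lid's top. Lift off.

drive_tool(
  deltas="0 0 0 10 0; 0 0 0 40 0; 0 0 0 80 0; 0 0 0 120 0; 0 -20 0 150 0; 0 -20 0 150 0; 0 -20 0 150 0; 0 -20 0 150 0",
)

```text
time_s: 21.85
position: [0.4762, 0.1433, 0.2604]
tcp_rot: [[0.998, -0.068, -0.002], [-0.068, -0.998, -0.0], [-0.002, 0.0, -1.0]]
force: [-0.3, -0.2, -0.9]
opening: 0.004
grasp_force: 0.0
```

```bash
python3 - <<'E'
from h import *
st=bot.read_state(); print(st["time_s"],st["force"],st["position"])
R=np.array([.9967,-.0816,0]);Y=np.array([.0816,.9967,0]);C=np.array([.5647,.1337,0]);H=C+.12*R+[0,0,.06]
im=imaging.capture("scene"); m=imaging.camera_model("scene"); h=cv2.cvtColor(im,cv2.COLOR_RGB2HSV); o=cv2.inRange(h,(3,140,60),(20,255,255)); o[:80]=0
n,l,s,c=cv2.connectedComponentsWithStats(o); i=1+np.argmax(s[1:,4]); print("orange bbox",s[i])
for a in (0,.06,.12):
    q=[proj(m,H+R*(-x*np.cos(a)+z*np.sin(a))+Y*y+np.array([0,0,x*np.sin(a)+z*np.cos(a)])) for x in (0,.24) for z in (0,.055) for y in (.2,-.2)]+[proj(m,C+R*x+Y*y) for x in (-.12,.12) for y in (-.2,.2)]
    q=np.array(q); print(a,q.min(0),q.max(0)-q.min(0))
E
```

```text
21.85 [-0.33155576 -0.21165583 -0.86648546] [0.47619721 0.14329598 0.26043175]
orange bbox [ 231  132   70   98 3965]
0 [230.78290719 131.9983653 ] [70.48814073 99.43644952]
0.06 [231.14249502 129.25842101] [ 71.10017008 102.17639381]
0.12 [231.42803148 126.54532631] [ 71.77691643 104.88948851]
```

The orange outline matches a fully closed lid, so I hand in.

```bash
python3 -c "
from rig import bot
print(bot.hand_in())"
```

```text
the job is handed in; nothing more can be done
None
```

I hung the gold spanner on the yellow peg and let go of it, folded the stay, and lowered the lid closed. I handed the job in at about 22 s; no verdict came back, and I could not check the spanner again after the lid closed.

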